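Put the doming punch back in the empty bay of its rack

ROBOT

A 6-joint arm with a two-finger parallel gripper is mounted at the origin on the work surface. World frame = base frame: x ahead of the robot, y to its left, z up, the work surface at z = 0. Lengths are in mm, angles in rad, forces in N, time in s.
With the tool pointing down it reaches from about 275 to 750 mm from the base axis. Payload 10.2 kg.
Tool frame: the origin (TCP) lies at the very end of the fingers, on their centre line; the grasp point (between the pads) lies 19 mm behind it (ctrl.hold_point_z is the distance from the TCP to the grasp point, in mm); z points along the fingers, y is the direction in which the jaws open and shut (so a half turn about z gives the same grasp; the last joint's range is limited). The gripper opens to 85 mm and grips with 20 to 120 N. Pads are 22 mm wide; open, the fingers measure 114 mm over their backs; the gripper's body (76 mm by 85 mm) begins 54 mm behind the grasp point. The pads swing forward as they close: fully open they stand 13 mm farther back than shut.
Start: joints at [-1.518, 0.313, 1.498, -0, 1.331, -0.223], TCP at [142.953, -505.169, 203.494] pointing down, gripper open.
Joint ranges: [-2.94, 2.94], [-0.97, 2.17], [0.19, 2.56], [-1.23, 4.37], [0.02, 3.11], [-2.88, 2.88]. Speed limits (rad/s): [2.39, 2.39, 3.01, 3.14, 3.14, 3.14].

INTERFACE

Orientations are given as a unit quaternion [w, x, y, z].
In Python, from rig import readout, cams, workorder, spotter, ctrl gives the robot as it stands.
- The arm moves only by the tool step_arm, never from a script. Its argument "plan" is text: rows parted by semicolons, each of 5 numbers parted by spaces: the shift along the tool's x, y, z in cm, then the turn about the tool's z in degrees, then the opening in per cent of the stroke, from 0 (shut) to 100 (fully open). In form: x y z twist gripper; .... A call has 1 to 10 rows; each row is the pose to reach, as a shift and turn from the pose commanded when the call began, along the tool's axes at that moment; what a row does not reach only later rows make up. A row lasts 1/10 s, in which the tool goes at most 50 mm and 8.59 degrees, less where a joint would pass 70% of its speed; a pose out of reach is approached as far as the arm can. A call with a gripper value outside its range is refused whole. The fingers move at their own pace and stop on an object; "grip_force" is the grip in N (left out, the last holds). Time passes only in rows, so rows that repeat a pose let the fingers close. It gives the time, the measured TCP pose, the force and the opening at its end, in the units of the state.
- readout.sense(): the state, without advancing time (a new reading comes with each control period).
- cams.capture(name): name is "scene" or "top"; returns (picture, depth): 384x512x3 uint8, red, green, blue; 384x512 float32, mm along the optical axis (not along the pixel's ray), 0 where there is no reading.
- cams.camera_info(name): a dict with "vfov" (degrees; the focal length in pixels is half the picture's height over the tangent of half this angle, whatever the lens; pixels are square), "cx", "cy" (the principal point, pixels), "rvec" (rotation vector, rad) and "tvec" (3), from world to camera coordinates, as OpenCV has them. Camera axes: x right, y down, z forward; pixel columns grow to the right and rows downward; lengths in mm; the calibration is good to about 2 mm. A picture is of the moment at which its call begins. camera_info takes no time and is no camera call.
- workorder.finish_job(): hands the job in, once; it reports no verdict.
Trained networks look in the newest picture that a camera, given by its name, has taken for a name from the list of things; names that differ only in an ending like _2 or _b are one class to them, and where a whole thing is asked for, a point or a joint stands for the part that bears it (a point fixed in the world has none). Each returns a list of dicts, best first, with "conf" (0 to 1); they miss things now and then, are a little off and sometimes report something else, mostly with a low value. They report only what shows in the picture. A call takes as long as a camera call. They do not tell look-alikes from the thing itself.
- spotter.regions_of(camera, target): "pixels" (384x512 bool, what is visible of it) and "extent" ([centre column, centre row, width, height] in pixels, round what is visible of it).
The state is a dict: "time_s": time; "joints": joint angles; "dq": joint speeds; "tau": joint torques, N m; "eef_pos": TCP position; "ee_rot": TCP orientation; "force": force on the tool from outside, world axes, zero at the start; "wrist_torque": the same for the moment, N m; "grip_width": opening from 0.0 (shut) to 1.0 (fully open).
Only numpy, scipy, OpenCV 4.12 (cv2) and the standard library are available. Lean on these libraries where they do the work, as an engineer would, in place of code of your own. Each camera call takes 0.05 s, during which the arm holds its last target. There are 200 camera calls.

TASK

The wooden rack on the jeweller's bench has three bays for three wooden doming punches; two are in and one bay is empty. Take the punch that was left out on the bench and stand it upright, domed end up, in the empty bay, leaving the other two standing in their bays.

Things in the scene. Friction and masses are not known exactly. Their poses are not given: they have to be found in the camera images.
- punch_out_center (a point): Centre (half-way up, on the axis) of the loose wooden doming punch standing on the bench, dome up: 92 mm tall, round shaft 36 mm across up to 60 mm, then a domed head 44 mm across; 0.08 to 0.15 kg. Its z axis points up to the dome. A glass jar (62 mm across, 78 mm tall) and a steel doming block (50 mm cube) stand near it, 90 mm or more away between centres; they and the pliers are not part of the job.
- punch_a_center (a point): Centre (half-way up) of one wooden doming punch like the loose one (same shape and size), standing upright in one of the three bays, roughly in its middle; it may be in any of them.
- punch_b_center (a point): Centre (half-way up) of another wooden doming punch like the loose one (same shape and size), standing upright in another of the three bays, roughly in its middle. The bay with neither of the two is the empty one.
- rack: Low plywood rack fixed to the bench, 90 mm (x) by 270 mm (y), 26 mm high; origin at the centre of its underside, z up. Two dividers split it into three bays along its y axis, centres at y = -88, 0 and +88 mm, x = 0, each 78 mm (x) by 82 mm (y) inside. Walls, dividers and floor are 6 mm thick; walls and dividers end 26 mm above the bench. A punch standing in a bay has its centre 52 mm above the bench.
There are look-alikes about, which are no part of the job. What is shaped like the part that bears punch_out_center but blue, orange or turquoise is not meant.

How it is judged:
By the outcome, as a careful person would: the job done as asked, in the order asked, and still so for the second after the job is handed in, with the robot touching nothing.
It also fails if it takes over 35 s, if anything falls off the work surface, if the arm or the gripper's body presses on something with over 40 N, if the wrist force passes 120 N, or if a joint passes its speed limit or range.

## Working session

There is one attempt and no reset: what is moved stays moved. The work goes in short steps, Python scripts to look and compute and a tool call to move; the robot and the scene stay as the last step left them, time stands still between calls to the robot, and variables do not carry over. Pictures are saved under pics/ and viewed, about 8 in all and at most 12, crops included, and the job is handed in when it is done.

Besides the shell and the picture viewer there is one more tool, called in YAML: its name, and indented under it one key for each argument. step_arm: Moves the arm, as the interface text tells. Its arguments: {"type":"object","properties":{"plan":{"type":"string"},"grip_force":{"type":"number"}},"required":["plan"]}

```bash
mkdir -p pics
cat > h.py <<'E'
import numpy as np, cv2
from rig import readout, cams, workorder, spotter, ctrl
def world(cam, depth, mask):
    i=cams.camera_info(cam); f=192/np.tan(np.radians(i["vfov"])/2)
    v,u=np.nonzero(mask&(depth>0)); d=depth[v,u]
    P=np.c_[(u-i["cx"])*d/f,(v-i["cy"])*d/f,d]
    R=cv2.Rodrigues(np.array(i["rvec"],float))[0]
    return (P-np.array(i["tvec"]).ravel())@R, np.c_[u,v]
E
python3 - <<'E'
from h import *
for c in("scene","top"):
    im,d=cams.capture(c); cv2.imwrite(f"pics/{c}0.png",im[:,:,::-1]); np.savez(f"{c}0.npz",im=im,d=d)
    print(c,cams.camera_info(c))
    for t in("punch_out_center","rack"):
        for r in spotter.regions_of(c,t):
            P,_=world(c,d,r["pixels"])
            col=np.median(im[r["pixels"]],axis=0)
            if len(P)==0: continue
            top=P[P[:,2]>P[:,2].max()-30]
            print(t,round(r["conf"],2),np.round(r["extent"]),col,"min",P.min(0).round(),"max",P.max(0).round(),"med",np.median(P,0).round(1))
print(readout.sense(), ctrl.hold_point_z)
E
```

```text
scene {'vfov': 43.77498914565393, 'cx': 252.04992125543936, 'cy': 194.74553532310233, 'rvec': array([ 1.75264976,  2.08895534, -0.61391609]), 'tvec': array([ 162.27001626, -385.46035832, 1451.21794436])}
punch_out_center 0.97 [244. 213.  19.  30.] [10. 92. 87.] min [ 513. -118.   -0.] max [577. -64.  93.] med [568.1 -82.5  74.9]
punch_out_center 0.63 [227. 175.  19.  28.] [96. 62. 35.] min [ 378. -176.   -4.] max [ 477. -127.   95.] med [ 465.  -143.7   70.6]
punch_out_center 0.62 [198. 155.  15.  33.] [139.  68.  10.] min [ 323. -273.   -4.] max [ 426. -211.   93.] med [ 414.8 -228.1   68.6]
punch_out_center 0.58 [262. 172.  16.  33.] [139.  67.  10.] min [353. -83.  -4.] max [452. -43.  94.] med [442.4 -61.3  71.6]
punch_out_center 0.58 [227. 142.  21.  29.] [25.  51.5 99. ] min [ 264. -208.   -5.] max [ 372. -148.   93.] med [ 362.  -165.8   66.1]
rack 0.95 [332. 244. 121.  48.] [131. 101.  70.] min [510. -14.  -6.] max [663. 271.  85.] med [588.5 150.8   6.8]
top {'vfov': 56.04969144012148, 'cx': 252.75521908133535, 'cy': 189.3395341308496, 'rvec': array([ 2.16442025, -2.19870831
[... 735 characters left out ...]
 'joints': array([-1.51840942e+00,  3.13052088e-01,  1.49792935e+00, -1.62815399e-05,
        1.33099223e+00, -2.23395760e-01]), 'dq': array([-7.69770284e-04, -2.49779605e-03, -3.22899380e-04,  1.45611047e-03,
        4.47009234e-04, -1.11184824e-05]), 'tau': array([-7.74194214e-04, -4.11771190e+01, -2.59560996e+01, -1.70447079e-04,
        2.12066450e-03, -1.73082771e-05]), 'eef_pos': array([ 142.93896688, -505.07758763,  203.32990324]), 'ee_rot': array([-1.90486396e-04,  9.90507761e-01,  1.37456682e-01,  8.39079595e-06]), 'force': array([-0.74022496, -0.45864777, -0.00656781]), 'wrist_torque': array([0.00404029, 0.01658218, 0.00347171]), 'grip_width': 0.9980673707240464} 18.700000000000003
```

View pics/scene0.png

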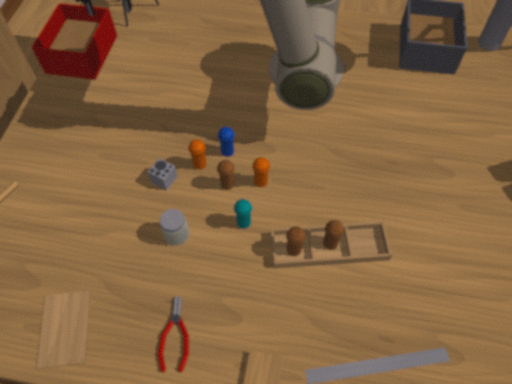

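View pics/top0.png

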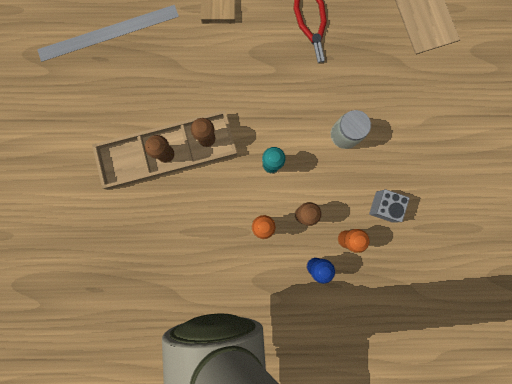

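The scene image shows five standing punch shapes outside the rack: brown (227,175), orange (198,155) and (262,172), blue (227,142), turquoise (244,213). Only the brown one, top (308,214), fits: plain wood like the two in the rack. The empty bay is the leftmost in top, about (127,160). I'll confirm this in a crop and measure.

Run:
```python
from h import *
from scipy.optimize import least_squares
z=np.load("top0.npz"); im,d=z["im"],z["d"]
cv2.imwrite("pics/crop1.png",cv2.resize(im[100:290,85:385],None,fx=2.6,fy=2.6,interpolation=cv2.INTER_CUBIC)[:,:,::-1])
P,uv=world("top",d,np.ones(d.shape,bool))
def sph(x,y):
    Q=P[(np.hypot(P[:,0]-x,P[:,1]-y)<35)&(P[:,2]>74)]
    r=least_squares(lambda p:np.linalg.norm(Q-p,axis=1)-22,[x,y,70],loss="soft_l1").x
    return r.round(1),((Q.max(0)+Q.min(0))/2).round(1),np.ptp(Q,axis=0).round()
for n,x,y in(("out",453,-145),("orange1",431,-61),("orange2",408,-228),("turq",553,-83),("blue",360,-165)): print(n,*sph(x,y))
W=P[(P[:,2]>19)&(P[:,2]<31)&(P[:,0]>495)&(P[:,0]<680)&(P[:,1]>-30)&(P[:,1]<285)]
r=cv2.minAreaRect(W[:,:2].astype(np.float32)); print(r)
b=cv2.boxPoints(r); c=np.array(r[0]); e=[b[1]-b[0],b[2]-b[1]]; l=max(e,key=np.linalg.norm); l=l/np.linalg.norm(l); l*=np.sign(l[1])
print("axis",l)
H=P[(P[:,2]>65)&(P[:,0]>495)&(P[:,0]<680)&(P[:,1]>-30)&(P[:,1]<285)]
for k in(-88,0,88):
    q=c+k*l; print(k,q.round(1),"tall pts",(np.hypot(*(H[:,:2]-q).T)<35).sum(), sph(*q)[0] if (np.hypot(*(H[:,:2]-q).T)<35).sum()>20 else "")
```

```text
out [ 453.2 -147.7   70.6] [ 453.2 -147.    84.5] [42. 41. 21.]
orange1 [430.7 -63.4  70.6] [430.3 -63.2  84.4] [40. 40. 20.]
orange2 [ 403.1 -232.9   70.6] [ 403.2 -232.2   83.9] [41. 41. 20.]
turq [556.4 -84.7  70.7] [555.9 -84.1  84.3] [41. 41. 20.]
blue [ 350.  -168.6   70.4] [ 350.4 -168.    85. ] [42. 41. 22.]
((586.4287719726562, 127.12744140625), (91.07003784179688, 270.6407775878906), 14.184215545654297)
axis [-0.24504024  0.96951294]
-88 [608.   41.8] tall pts 440 [611.1  46.   76.7]
0 [586.4 127.1] tall pts 452 [580.  129.   76.7]
88 [564.9 212.4] tall pts 0
```

View pics/crop1.png

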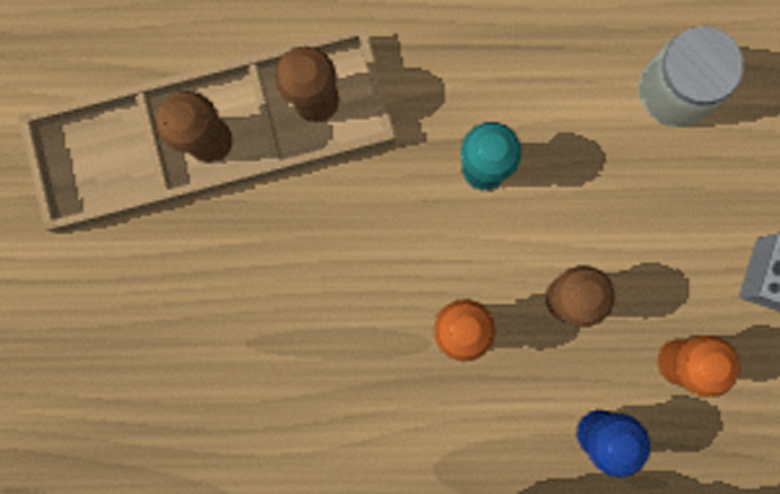

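The crop confirms the target: the brown wooden punch at crop (580,296), at about (453,-147) mm. The rack bay at crop (105,170) is empty, with its centre at about (565,212). I'll move above the punch with the jaws along -30°, which is clear of its neighbours.

step_arm:
  plan: "39.6 -26 0 -44 100;39.6 -26 0 -44 100;39.6 -26 0 -44 100;39.6 -26 0 -44 100;39.6 -26 0 -44 100;39.6 -26 0 -44 100;39.6 -26 0 -44 100;39.6 -26 0 -44 100;39.6 -26 0 -44 100;39.6 -26 0 -44 100"
  grip_force: 40

```text
time_s: 1.3
eef_pos: [454.8, -144.2, 203.5]
ee_rot: [-0.0, 0.866, 0.5, 0.0]
force: [-0.1, -0.2, -0.2]
grip_width: 1.003
```

step_arm:
  plan: "0 0 0 0 100;0 0 0 0 100;0 0 0 0 100;0 0 0 0 100"

```text
time_s: 1.7
eef_pos: [452.7, -148.0, 203.6]
ee_rot: [0.0, 0.867, 0.498, -0.0]
force: [-0.3, 0.2, 0.2]
grip_width: 1.003
```

step_arm:
  plan: "0 0 3 0 100;0 0 6 0 100;0 0 9 0 100;0 0 12 0 100;0 0 14 0 100;0 0 15.5 0 100;0 0 16.5 0 100;0 0 17.5 0 100;0 0 17.8 0 100;0 0 17.8 0 100"

```text
time_s: 2.7
eef_pos: [453.2, -147.3, 25.5]
ee_rot: [-0.0, 0.867, 0.498, -0.0]
force: [0.6, 0.1, 0.0]
grip_width: 0.998
```

step_arm:
  plan: "0 0 0 0 60;0 0 0 0 50;0 0 0 0 40;0 0 0 0 30;0 0 0 0 20;0 0 0 0 20;0 0 0 0 20;0 0 0 0 20;0 0 0 0 20;0 0 0 0 20"
  grip_force: 40

```text
time_s: 3.7
eef_pos: [453.5, -147.3, 26.1]
ee_rot: [0.0, 0.867, 0.499, 0.0]
force: [-0.8, 1.1, 4.9]
grip_width: 0.49
```

Run:
```python
from h import *
im,d=cams.capture("scene"); im2,_=cams.capture("top")
a=cv2.resize(im[110:260,160:310],(390,390)); b=cv2.resize(im2[140:290,240:390],(390,390))
cv2.imwrite("pics/grip.png",np.hstack([a,b])[:,:,::-1]); print(readout.sense())
```

```text
{'time_s': 3.8, 'joints': array([-5.60460652e-01,  4.39435692e-01,  1.84347447e+00, -2.11523805e-05,
        8.57787842e-01, -3.35117343e-02]), 'dq': array([-3.39109515e-04,  1.85181054e-03, -3.62928427e-05, -4.11114677e-04,
       -5.62205364e-04,  5.81514856e-05]), 'tau': array([-8.29320657e-02, -3.79447854e+01, -1.82277560e+01,  2.62078765e-02,
       -3.73227345e-01,  5.27445183e-03]), 'eef_pos': array([ 453.46944691, -147.29241824,   26.13818189]), 'ee_rot': array([3.98778825e-04, 8.66858190e-01, 4.98554589e-01, 2.02828654e-04]), 'force': array([-1.03769332,  0.73604683,  5.38799671]), 'wrist_torque': array([0.14305547, 0.26017954, 0.04722401]), 'grip_width': 0.4889786959415223}
```

View pics/grip.png

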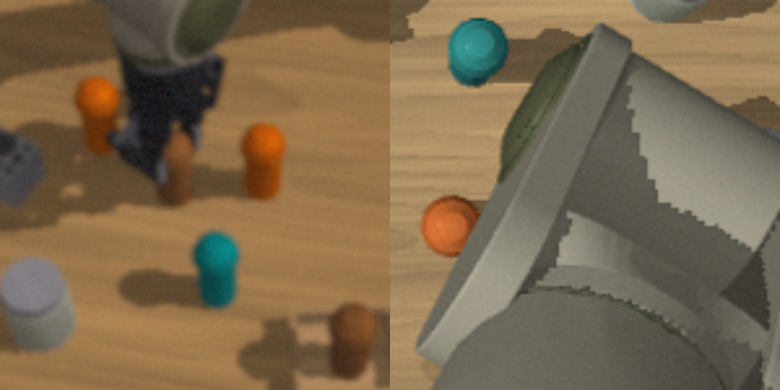

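The scene view (left) shows the fingers around the brown punch at crop (175,170), with the neighbours untouched. The opening of 0.49 is about 41.6 mm, but the shaft is 36 mm, so the pad tops are probably catching the head. I'll reopen slightly, go 4 mm lower and grip again.

step_arm:
  plan: "0 0 0 0 62;0 0 0 0 62;0 0 0 0 62;0 0 0.2 0 62;0 0 0.4 0 62;0 0 0.4 0 62;0 0 0.4 0 62"

```text
time_s: 4.5
eef_pos: [453.1, -147.1, 21.4]
ee_rot: [-0.0, 0.867, 0.499, -0.0]
force: [0.5, 0.1, -0.9]
grip_width: 0.617
```

step_arm:
  plan: "0 0 0 0 50;0 0 0 0 40;0 0 0 0 30;0 0 0 0 20;0 0 0 0 20;0 0 0 0 20;0 0 0 0 20;0 0 0 0 20"

```text
time_s: 5.3
eef_pos: [453.3, -147.2, 21.7]
ee_rot: [0.0, 0.867, 0.499, 0.0]
force: [-0.8, 0.4, 5.7]
grip_width: 0.485
```

The width is the same lower down, so the pads are on the straight shaft and the opening scale just isn't linear. Lifting.

step_arm:
  plan: "0 0 -0.5 0 20;0 0 -1.5 0 20;0 0 -3 0 20;0 0 -5 0 20;0 0 -7 0 20;0 0 -9 0 20;0 0 -11 0 20;0 0 -13 0 20;0 0 -14 0 20;0 0 -14 0 20"

```text
time_s: 6.3
eef_pos: [453.6, -147.4, 162.7]
ee_rot: [0.001, 0.867, 0.499, 0.001]
force: [0.1, 0.8, -2.1]
grip_width: 0.489
```

Run:
```python
from h import *
im,d=cams.capture("scene"); im2,_=cams.capture("top")
a=cv2.resize(im[60:260,160:360],(390,390)); b=cv2.resize(im2[90:290,190:390],(390,390))
cv2.imwrite("pics/lift.png",np.hstack([a,b])[:,:,::-1]); s=readout.sense(); print(s["eef_pos"],s["force"],s["wrist_torque"],s["grip_width"],s["ee_rot"])
```

```text
[ 452.85853702 -146.97950519  160.88619981] [-0.00551256  0.74229709 -1.19441566] [ 0.02899276 -0.01036281  0.03753396] 0.48711436231186606 [-4.23051893e-04  8.66904879e-01  4.98473374e-01 -2.17022729e-04]
```

View pics/lift.png

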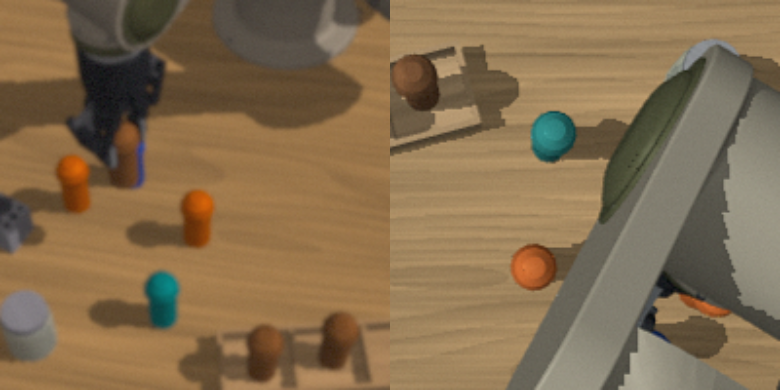

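The picture shows the punch held upright at left crop (125,155), clear of everything, with nothing else moved. I'll carry it to above the empty bay.

step_arm:
  plan: "2 -0.5 0 -3 20;5.5 -1.3 0 -7 20;9.5 -2.2 0 -12 20;13.5 -3.1 0 -17 20;17.5 -4 0 -22 20;21.5 -4.9 0 -27 20;25.5 -5.8 0 -32 20;29.5 -6.8 0 -37 20;33 -7.6 0 -41 20;35.5 -8.1 0 -43 20"

```text
time_s: 7.4
eef_pos: [561.4, 202.6, 159.9]
ee_rot: [-0.001, 0.622, 0.783, -0.001]
force: [0.7, -0.9, -0.3]
grip_width: 0.489
```

Run:
```python
from h import *
s=readout.sense(); R=cv2.Rodrigues(np.zeros(3))[0]
from scipy.spatial.transform import Rotation as Ro
im,d=cams.capture("scene"); s=readout.sense()
q=s["ee_rot"]; R=Ro.from_quat([q[1],q[2],q[3],q[0]])
print(s["eef_pos"],"tool shift mm",R.inv().apply(np.array([565,212.4,28])-s["eef_pos"]).round(1),R.as_matrix()[:,1],s["force"],s["grip_width"])
cv2.imwrite("pics/carry.png",cv2.resize(im[110:290,240:420],(600,600))[:,:,::-1])
```

```text
[561.85140301 205.06171433 159.73539118] tool shift mm [  6.2   4.9 131.7] [ 0.97370008  0.22782823 -0.00156699] [-1.61575108  1.71082828 -1.69685724] 0.4840122744587544
```

View pics/carry.png

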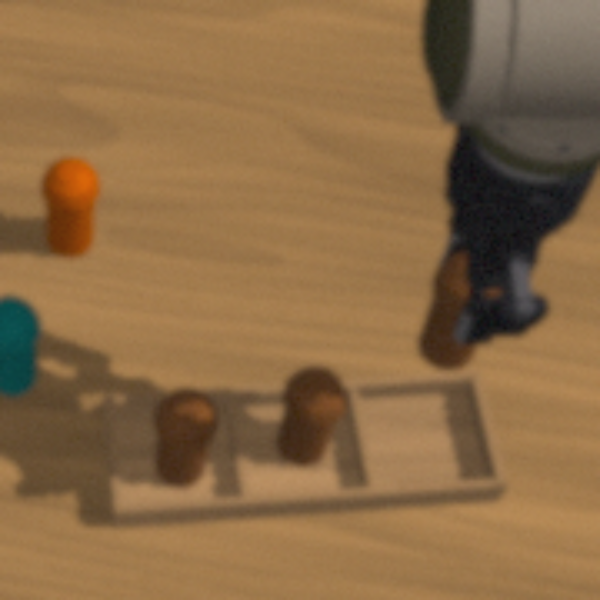

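The view shows the punch held upright at (450,310), above and slightly short of the empty bay at (410,440). The neighbours are still standing. I'll centre it, lower partway and check.

step_arm:
  plan: "0.4 0.3 0 0 20;0.8 0.5 1 0 20;0.8 0.5 3 0 20;0.8 0.5 5 0 20;0.8 0.5 7 0 20;0.8 0.5 8 0 20;0.8 0.5 8 0 20;0.8 0.5 8 0 20;0.8 0.5 8 0 20"

```text
time_s: 8.35
eef_pos: [565.4, 209.3, 82.5]
ee_rot: [0.001, 0.624, 0.781, 0.001]
force: [-0.1, 0.5, -0.4]
grip_width: 0.489
```

Run:
```python
from h import *
from scipy.spatial.transform import Rotation as Ro
im,d=cams.capture("scene"); s=readout.sense()
q=s["ee_rot"]; R=Ro.from_quat([q[1],q[2],q[3],q[0]])
print(s["eef_pos"],"tool shift mm",R.inv().apply(np.array([565,212.4,28])-s["eef_pos"]).round(1),s["force"],s["grip_width"])
cv2.imwrite("pics/low.png",cv2.resize(im[150:290,260:420],(640,560),interpolation=cv2.INTER_CUBIC)[:,:,::-1])
```

```text
[565.32108955 209.31898604  82.45326962] tool shift mm [ 3.1  0.3 54.5] [ 0.94658005 -0.4784067   0.84748215] 0.48203894747543613
```

View pics/low.png

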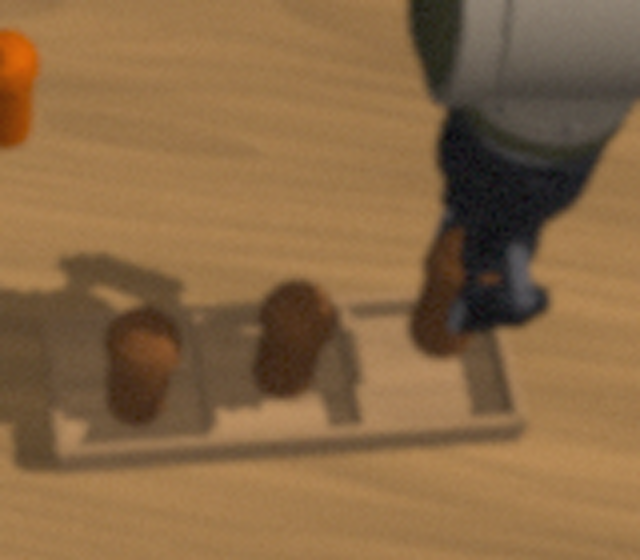

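It's centred over the bay to within about 3 mm. The punch foot is at (440,350), still about 55 mm up, and upright. Lowering.

step_arm:
  plan: "0.3 0 1 0 20;0.3 0 2 0 20;0.3 0 3 0 20;0.3 0 4 0 20;0.3 0 4.6 0 20;0.3 0 5 0 20;0.3 0 5.2 0 20;0.3 0 5.3 0 20;0.3 0 5.4 0 20;0.3 0 5.4 0 20"

```text
time_s: 9.4
eef_pos: [564.4, 212.3, 27.9]
ee_rot: [0.0, 0.624, 0.782, 0.0]
force: [0.2, -0.1, 0.6]
grip_width: 0.489
```

step_arm:
  plan: "0 0 0 0 20;0 0 0 0 20;0 0 0 0 20"

```text
time_s: 9.7
eef_pos: [564.4, 212.3, 27.8]
ee_rot: [0.0, 0.624, 0.782, 0.0]
force: [0.0, 0.0, 2.4]
grip_width: 0.486
```

Touching the floor (the force has risen about 3 N). Opening gently.

step_arm:
  plan: "0 0 0 0 50;0 0 0 0 52;0 0 0 0 55;0 0 0 0 58;0 0 0 0 62;0 0 0 0 66;0 0 0 0 70;0 0 0 0 75;0 0 0 0 75;0 0 0 0 75"

```text
time_s: 10.7
eef_pos: [564.2, 212.3, 27.5]
ee_rot: [0.0, 0.624, 0.782, 0.0]
force: [-0.2, -0.8, 0.5]
grip_width: 0.748
```

step_arm:
  plan: "0 0 -0.5 0 80;0 0 -1.5 0 85;0 0 -3 0 85;0 0 -5 0 85;0 0 -7 0 85;0 0 -9 0 85;0 0 -11 0 85;0 0 -13 0 85;0 0 -15 0 85;0 0 -16 0 85"

```text
time_s: 11.7
eef_pos: [564.7, 212.4, 190.2]
ee_rot: [0.001, 0.624, 0.782, 0.001]
force: [0.9, -0.5, 0.2]
grip_width: 0.85
```

step_arm:
  plan: "-4 -4 -2 0 85;-8 -8 -4 0 85;-11 -11 -4 0 85;-14 -14 -4 0 85;-17 -17 -4 0 85;-20 -18 -4 0 85;-23 -18 -4 0 85;-26 -18 -4 0 85;-26 -18 -4 0 85;-26 -18 -4 0 85"

```text
time_s: 12.7
eef_pos: [446.0, -81.1, 227.4]
ee_rot: [-0.0, 0.624, 0.781, 0.0]
force: [-0.3, -0.1, -0.5]
grip_width: 0.851
```

Run:
```python
from h import *
im,d=cams.capture("scene"); im2,d2=cams.capture("top"); s=readout.sense(); print(s["time_s"],s["eef_pos"],s["force"])
P,_=world("top",d2,np.ones(d2.shape,bool)); S,_=world("scene",d,np.ones(d.shape,bool))
for n,x,y in(("placed",565,212),("b",580,129),("a",611,46)):
    for c,X in(("top",P),("scene",S)):
        Q=X[(np.hypot(X[:,0]-x,X[:,1]-y)<40)&(X[:,2]>78)&(X[:,2]<110)]
        print(n,c,len(Q),((Q.max(0)+Q.min(0))/2).round(1) if len(Q) else "",Q[:,2].max().round(1) if len(Q) else "")
cv2.imwrite("pics/end.png",np.hstack([cv2.resize(im[150:290,250:410],(400,350)),cv2.resize(im2[90:230,80:240],(400,350))])[:,:,::-1])
```

```text
12.8 [446.05277201 -80.3353627  227.54418899] [-0.4393892  -0.31806919  0.21587081]
placed top 455 [565.3 210.8  89.2] 100.2
placed scene 263 [566.8 211.6  88.7] 99.3
b top 436 [579.  127.3  89.6] 100.7
b scene 258 [582.8 128.8  89.6] 101.1
a top 423 [610.   45.9  89.5] 100.3
a scene 263 [612.9  45.2  88.8] 99.2
```

View pics/end.png

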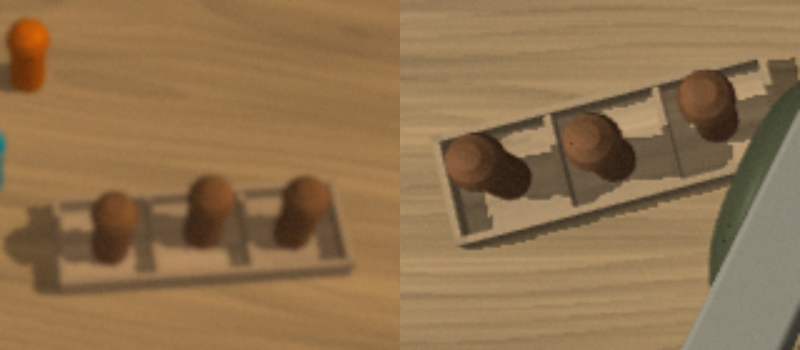

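All three brown punches stand upright, dome up, in their bays, with the placed one at left crop (300,210). The arm is clear of them.

```bash
python3 -c "
from rig import workorder; print(workorder.finish_job())"
```

```text
the job is handed in; nothing more can be done
None
```

The loose brown punch now stands upright, dome up, in the rack's empty bay at the +y end, and the job is handed in. It took about 13 s of the 35 s allowed.

- **Grip:** the first grip read wider than the shaft should be, so I regripped 4 mm lower. The reading stayed the same, so I took it to be a non-linear width scale. The punch lifted and carried securely.
- **Placement:** in the last check the punch's head was within about 2 mm of the bay centre in both cameras. Its top was about 100 mm high, the same as the other two.
- **Surroundings:** punches a and b are still standing in their bays, within about 3 mm of where they started. I saw no other object move. The open gripper is well clear of the rack, and contact forces stayed under about 6 N.

None of the last checks failed or disagreed.

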